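Set up two short posts on their tack-welding jigs

ROBOT

A 6-joint arm with a two-finger parallel gripper is mounted at the origin on the work surface. World frame = base frame: x ahead of the robot, y to its left, z up, the work surface at z = 0. Lengths are in m, angles in rad, forces in N, time in s.
With the tool pointing down it reaches from about 0.3 to 1 m from the base axis. Payload 5.1 kg.
Tool frame: the origin (TCP) lies at the very end of the fingers, on their centre line; the grasp point (between the pads) lies 19 mm behind it; z points along the fingers, y is the line along which they close (so a half turn about z gives the same grasp; the last joint's range is limited). The gripper opens to 95 mm and grips with 3 to 60 N. Pads are 20 mm wide; open, the fingers measure 119 mm over their backs; the gripper's body (75 mm by 180 mm) begins 59 mm behind the grasp point.
Start: joints at [-0.083, 0.124, 1.65, -0, 1.367, -0.083], TCP at [0.65, -0, 0.215] pointing down, gripper open.
Joint ranges: [-2.61, 2.61], [-1.02, 2.33], [0.03, 2.71], [-1.35, 4.49], [0.32, 2.68], [-2.91, 2.91]. Speed limits (rad/s): [2.57, 2.57, 3.14, 3.14, 3.14, 3.14].

INTERFACE

Orientations are given as a unit quaternion [x, y, z, w].
In Python, from workcell import robot gives the robot as it stands. The module is installed in compiled form; this text tells all that it offers.
- The arm moves only by the tool carry_out, never from a script. Its argument "plan" is a list of rows, each an object with "hand": the gripper's target within -1 to 1 (fully open at 1, half-way at 0, shut at -1); "translation": the shift along the tool's x, y, z in mm, a list of three; "turn": the turn about the tool's z in degrees. A call has 1 to 20 rows; each row is the pose to reach, as a shift and turn from the pose commanded when the call began, along the tool's axes at that moment; what a row does not reach only later rows make up. A row lasts 1/8 s, in which the tool goes at most 62.5 mm and 10.7 degrees, less where a joint would pass 70% of its speed; a pose out of reach is approached as far as the arm can. A call with a gripper value outside its range is refused whole. The fingers move at their own pace and stop on an object; "newtons" is the grip in N (left out, the last holds). Time passes only in rows, so rows that repeat a pose let the fingers close. It gives the time, the measured TCP pose, the force, the opening and the grip force at its end, in the units of the state.
- robot.read_state(): the state, without advancing time (a new reading comes with each control period).
- robot.camera(name): name is "scene" or "side" or "wrist"; returns a dict with "pixels" (400x640x3 uint8, blue, green, red), "depth" (400x640 float32, m along the optical axis (not along the pixel's ray), 0 where there is no reading), "K" (3x3 intrinsics, pixels), "R" (3x3) and "t" (3): a world point X has camera coordinates R X + t. Camera axes: x right, y down, z forward; pixel columns grow to the right and rows downward; lengths in m; the calibration is good to about 2 mm. A picture is of the moment at which its call begins.
- robot.close_job(): hands the job in; it is judged then, once.
The state is a dict: "time_s": time; "joints": joint angles; "joint_velocities": joint speeds; "effort": joint torques, N m; "tool_pos": TCP position; "eef_rot": TCP orientation; "contact_force": force on the tool from outside, world axes, zero at the start; "torque": the same for the moment, N m; "finger_gap": finger opening in m; "gripper_force": force on a finger pad.
Only numpy, scipy, OpenCV 4.12 (cv2) and the standard library are available. Lean on these libraries where they do the work, as an engineer would, in place of code of your own. Each camera call takes 0.05 s, during which the arm holds its last target. There are 200 camera calls.

TASK

Set up the two short posts on their jigs, ready for tacking. On the round jig put the round flange over the pin, stand the round pipe centred on it, and set the cap on the pipe with its spigot down inside the bore; on the square jig put the square plate over the pin and stand the square tube centred on it, with the sides of plate and tube lined up with the jig's sides. Everything must sit flat and upright and be let go, and the hammer, wrench and flat bar must be left where they lie.

Things in the scene. Friction and masses are not known exactly. Their poses are not given: they have to be found in the camera images.
- jig_round: Fixed jig on the bench: grey round disc, 96 mm diameter, 15 mm thick, with a steel locating pin standing at its centre: 16 mm diameter, straight to 38 mm above the bench, then tapering to a blunt 6 mm wide tip 50 mm above the bench. Origin: centre of the underside (on the bench); z up. Its disc top is 15 mm above the origin.
- jig_square: Fixed jig on the bench: grey square block, 90 x 90 mm, 15 mm thick, with the same steel locating pin at its centre (16 mm diameter, tip 50 mm above the bench). Origin: centre of the underside; x and y run parallel to its sides, z up. Its top is 15 mm above the origin.
- flange: Loose round flange, bare steel, lying flat: 60 mm diameter, 16 mm thick, with a 24 mm through hole at its centre and four small dark marks like bolt holes. Origin: centre of the underside; z up. About 0.27 kg. It already lies right way up.
- pipe: Loose round pipe stub, bare steel, standing upright: outer diameter 42 mm, bore 32 mm, 60 mm tall, open at both ends. Origin: centre of the lower end; z up. About 0.27 kg.
- cap: Loose pipe cap, bare steel: a 50 mm diameter, 8 mm thick disc with a round boss on top (26 mm diameter, 28 mm high, top 44 mm above the origin) and a spigot beneath (24 mm diameter, 8 mm long) on which it stands. Origin: centre of the spigot's lower face; the disc's underside is 8 mm above the origin; z up. About 0.26 kg. With the disc resting on the pipe's rim the spigot is 8 mm down in the bore.
- plate: Loose square base plate, bare steel, lying flat: 56 x 56 mm, 14 mm thick, with a 24 mm (25 mm at most) through hole at its centre. Origin: centre of the underside; x and y parallel to its sides, z up. About 0.28 kg. Any quarter turn will do.
- tube: Loose square tube stub, bare steel, standing upright: 40 x 40 mm outside, walls 4 mm, 60 mm tall, open at both ends. Origin: centre of the lower end; x and y parallel to its sides, z up. About 0.27 kg. Any quarter turn will do.
- hammer: Bystander: hammer with a wooden handle lying on the bench beyond the work, 260 mm long. Origin: middle of its length, on the bench; its x axis runs along the handle to the head.
- wrench: Bystander: steel wrench, 180 mm long, lying at the robot's left. Origin: middle, on the bench; x along its length.
- bar: Bystander: flat steel bar, 200 x 25 x 8 mm, lying at the robot's right. Origin: middle of its underside; x along its length.

How it is judged:
At the end, for the whole second after the job is handed in: Flange within 8 mm and pipe within 9 mm of the round jig's centre, cap within 8 mm of the pipe's; plate within 8 mm and tube within 9 mm of the square jig's, sides within 0.18 rad of its sides. Heights within 4 mm of fully seated, upright within 0.1 rad, at rest (horizontal distance between flange and jig_round below 0.008 m and z of flange in the frame of jig_round between 0.011 and 0.019 m and angle between each of flange, pipe, cap, plate, tube's own z axis and vertical below 0.1 rad and linear speed of each of flange, pipe, cap, plate, tube below 0.02 m/s and angular speed of each of flange, pipe, cap, plate, tube below 0.2 rad/s and horizontal distance between pipe and jig_round below 0.009 m and z of pipe in the frame of jig_round between 0.027 and 0.035 m and horizontal distance between cap and jig_round below 0.015 m and z of cap in the frame of jig_round between 0.079 and 0.087 m and horizontal distance between cap and pipe below 0.008 m and horizontal distance between plate and jig_square below 0.008 m and z of plate in the frame of jig_square between 0.011 and 0.019 m and horizontal distance between tube and jig_square below 0.009 m and z of tube in the frame of jig_square between 0.025 and 0.033 m and (angle between the x axis of plate and the x axis of jig_square, either way round below 0.18 rad or angle between the x axis of plate and the y axis of jig_square, either way round below 0.18 rad) and (angle between the x axis of tube and the x axis of jig_square, either way round below 0.18 rad or angle between the x axis of tube and the y axis of jig_square, either way round below 0.18 rad)); the robot touches nothing.
It fails at once if the hammer is shifted by more than 30 mm (distance of hammer from where it was at the start of the episode above 0.03 m).
It fails at once if the wrench is shifted by more than 30 mm (distance of wrench from where it was at the start of the episode above 0.03 m).
It fails at once if the bar is shifted by more than 30 mm (distance of bar from where it was at the start of the episode above 0.03 m).
It also fails if it takes over 115 s, if anything falls off the work surface, if the arm or the gripper's body presses on something with over 40 N, if the wrist force passes 120 N, or if a joint passes its speed limit or range.

## Working session

There is one attempt and no reset: what is moved stays moved. The work goes in short steps, Python scripts to look and compute and a tool call to move; the robot and the scene stay as the last step left them, time stands still between calls to the robot, and variables do not carry over. Pictures are saved under pics/ and viewed, at most 14 in all, crops included, and the job is handed in when it is done.

Besides the shell and the picture viewer there is one more tool, called after ">>>" by a JSON object that holds its "method" and its "body". carry_out: Moves the arm, as the interface text tells. Its arguments: {"type":"object","properties":{"plan":{"type":"array"},"newtons":{"type":"number"}},"required":["plan"]}

```bash
mkdir -p pics; cat > h.py <<'E'
import numpy as np, cv2
from workcell import robot
def world(c):
    d=c["depth"].astype(float);v,u=np.mgrid[:400,:640];K=c["K"]
    P=np.stack([(u-K[0,2])/K[0,0]*d,(v-K[1,2])/K[1,1]*d,d],-1)
    W=(P-c["t"])@c["R"]; W[d==0]=np.nan; return W
def snap(n,f):
    c=robot.camera(n); c={k:np.array(v) for k,v in c.items()}; cv2.imwrite(f"pics/{f}.png",c["pixels"]); np.savez(f"pics/{f}.npz",**c); return c
E
python3 - <<'E'
from h import *
for n in("scene","side","wrist"):
    c=snap(n,n+"0"); print(n,c["K"][0,0],(-c["R"].T@c["t"]).round(3),c["R"][2].round(2))
print(robot.read_state())
a=[cv2.imread(f"pics/{n}0.png") for n in("scene","side")]
cv2.imwrite("pics/both.png",cv2.resize(np.vstack(a),(480,600)))
E
```

```text
scene 370.7428268127254 [1.311 0.846 0.754] [-0.57 -0.63 -0.53]
side 432.79081820548697 [ 0.152 -0.668  0.986] [ 0.32  0.55 -0.77]
wrist 279.46974381257746 [0.65  0.075 0.384] [-0.   -0.26 -0.97]
{'time_s': 0.15, 'joints': array([-8.26178006e-02,  1.24397062e-01,  1.65135949e+00,  7.59691970e-07,
        1.36748302e+00, -8.26037392e-02]), 'joint_velocities': array([ 0.00059889, -0.00199109, -0.00396611,  0.00088683,  0.00287178,
        0.0013531 ]), 'effort': array([ 4.52342692e-04, -4.18191254e+01, -3.60470796e+01,  7.75244599e-02,
        4.69156180e-02, -8.73639601e-05]), 'tool_pos': array([6.49504137e-01, 6.40627792e-07, 2.13642870e-01]), 'eef_rot': array([ 7.07111567e-01,  7.07101516e-01, -5.31954395e-04, -6.28572975e-04]), 'contact_force': array([-0.08547996,  0.44532834, -0.15249079]), 'torque': array([ 0.05740633, -0.03124098,  0.04131744]), 'gripper_force': 0.0, 'finger_gap': 0.09527154619080165}
```

View pics/scene0.png

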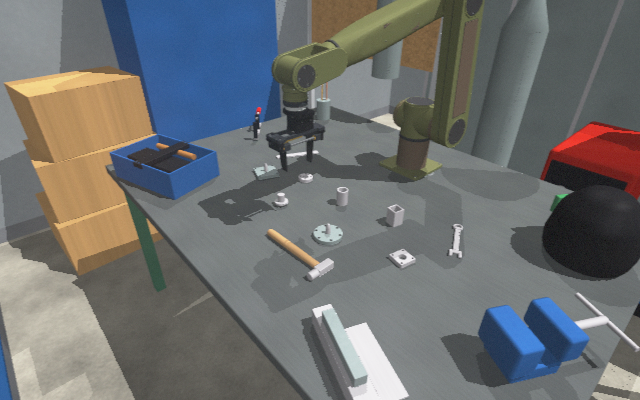

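View pics/side0.png

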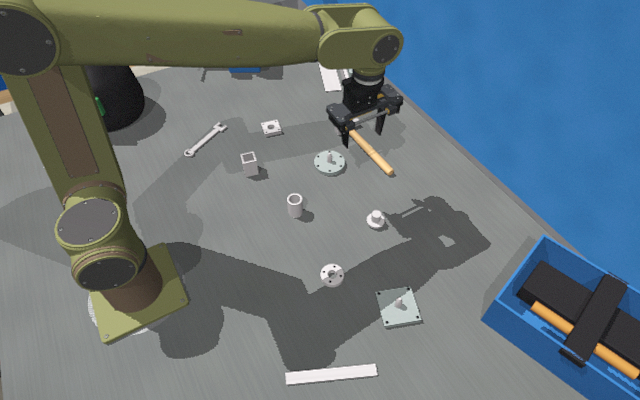

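The side view shows everything. Plate (271,128), tube (250,162), round jig (330,161), pipe (295,205), cap (375,219), flange (332,275) and square jig (399,306). The hammer is at (370,150), the wrench at (205,140) and the bar at (332,374). I'll fit the top faces from depth.

```bash
cat >> h.py <<'E'
def load(f): return dict(np.load(f"pics/{f}.npz"))
def fit(W,ctr,r,z,tol=.004):
    m=(np.hypot(W[...,0]-ctr[0],W[...,1]-ctr[1])<r)&(abs(W[...,2]-z)<tol)
    p=(W[m][:,:2]*1000).astype(np.float32)
    if len(p)<8: return len(p)
    (cx,cy),rad=cv2.minEnclosingCircle(p); b=cv2.minAreaRect(p)
    return dict(n=len(p),z=round(float(np.median(W[m][:,2]))*1000,1),circ=np.round([cx,cy,2*rad],1).tolist(),rect=np.round([*b[0],*b[1],b[2]],1).tolist())
E
cat > m.py <<'E'
from h import *
px=dict(plate=(271,128,.045,.014),tube=(250,162,.04,.06),jig_round=(330,161,.06,.015),pipe=(295,205,.04,.06),cap=(375,219,.04,.044),capdisc=(375,219,.045,.016),flange=(332,275,.045,.016),jig_square=(399,306,.08,.015))
S=load("side0");W=world(S);W2=world(load("scene0"))
print("bench z",np.nanmedian(W[200:300,200:280,2]),np.nanmedian(W2[200:230,240:270,2]))
for k,(u,v,r,z) in px.items():
    c=np.nanmedian(W[v-6:v+7,u-6:u+7].reshape(-1,3),0)
    print(k,c.round(3),'\n  ',fit(W,c,r,z),'\n  ',fit(W2,c,r,z))
for k,z in(("jr",.05),("js",.05)):
    u,v=px["jig_round" if k=="jr" else "jig_square"][:2];c=np.nanmedian(W[v-6:v+7,u-6:u+7].reshape(-1,3),0)
    print(k,"pin",fit(W,c,.04,.046,.008),fit(W2,c,.04,.046,.008))
E
python3 m.py
```

```text
bench z 4.1429682765820084e-05 -0.0005654712438169426
plate [0.547 0.372 0.013] 
   {'n': 169, 'z': 14.0, 'circ': [546.3, 374.0, 76.9], 'rect': [546.1, 372.3, 62.7, 56.7, 78.0]} 
   {'n': 216, 'z': 13.5, 'circ': [544.4, 377.3, 79.4], 'rect': [544.3, 375.7, 57.6, 58.3, 79.6]}
tube [0.413 0.217 0.045] 
   {'n': 62, 'z': 59.7, 'circ': [410.6, 232.5, 54.4], 'rect': [409.4, 233.3, 43.6, 39.9, 80.5]} 
   {'n': 50, 'z': 58.9, 'circ': [408.9, 232.8, 53.9], 'rect': [408.4, 235.9, 41.6, 44.8, 80.0]}
jig_round [0.635 0.133 0.016] 
   {'n': 488, 'z': 14.9, 'circ': [635.3, 137.6, 99.5], 'rect': [635.5, 137.3, 96.1, 93.7, 61.0]} 
   {'n': 372, 'z': 14.7, 'circ': [635.7, 139.1, 98.9], 'rect': [635.4, 141.3, 93.0, 92.8, 46.9]}
pipe [0.456 0.01  0.042] 
   {'n': 79, 'z': 59.2, 'circ': [457.0, 23.8, 42.2], 'rect': [456.7, 23.2, 38.6, 38.7, 64.2]} 
   {'n': 31, 'z': 58.6, 'circ': [455.5, 26.3, 44.4], 'rect': [455.5, 25.5, 43.2, 37.7, 22.6]}
cap [ 0.627 -0.127  0.021] 
   {'n': 61, 'z': 43.3, 'circ': [633.8, -121.0, 28.1], 'rect': [633.3, -120.6, 27.4, 22.2, 57.3]} 
   {'n': 23, 'z': 42.1, 'circ': [631.
[... 443 characters left out ...]
4, 'circ': [440.9, -205.7, 61.7], 'rect': [441.3, -205.4, 59.3, 54.3, 50.6]}
jig_square [ 0.535 -0.365  0.016] 
   {'n': 1221, 'z': 14.9, 'circ': [536.4, -358.0, 124.0], 'rect': [536.9, -358.5, 91.7, 90.4, 70.0]} 
   {'n': 194, 'z': 14.0, 'circ': [538.3, -354.9, 121.4], 'rect': [536.3, -355.5, 93.1, 89.2, 70.0]}
jr pin {'n': 16, 'z': 44.7, 'circ': [635.0, 137.4, 14.2], 'rect': [634.7, 137.7, 11.2, 9.5, 37.3]} {'n': 15, 'z': 43.8, 'circ': [636.2, 141.1, 14.1], 'rect': [637.2, 141.6, 9.1, 12.9, 38.2]}
js pin {'n': 31, 'z': 44.0, 'circ': [536.3, -359.4, 15.2], 'rect': [535.9, -359.7, 12.4, 12.0, 52.8]} {'n': 9, 'z': 41.9, 'circ': [538.0, -356.0, 18.1], 'rect': [534.1, -355.5, 18.0, 10.1, 83.3]}
```

View pics/wrist0.png

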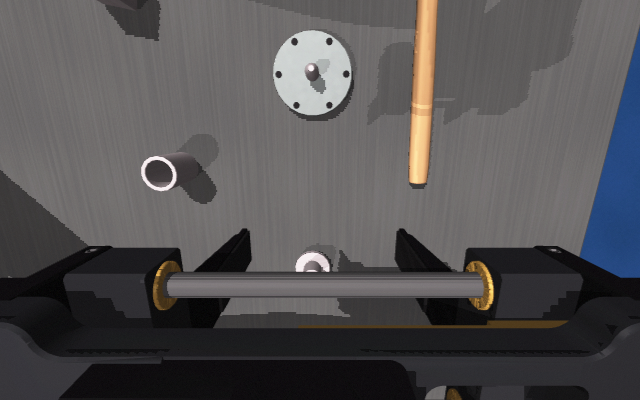

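Heights and sizes all match the given dimensions. The two cameras agree to about 3 mm. The wrist view shows the round jig at (312,72), the pipe at (160,173) and the hammer handle at x≈418, well clear of the jig. Next I'll hover over the flange and check it with the wrist camera.

>>> {"method": "carry_out", "body": {"plan": [{"hand":1,"translation":[-207,-208,100],"turn":0},{"hand":1,"translation":[-207,-208,100],"turn":0},{"hand":1,"translation":[-207,-208,100],"turn":0},{"hand":1,"translation":[-207,-208,100],"turn":0},{"hand":1,"translation":[-207,-208,100],"turn":0},{"hand":1,"translation":[-207,-208,100],"turn":0},{"hand":1,"translation":[-207,-208,100],"turn":0},{"hand":1,"translation":[-207,-208,100],"turn":0},{"hand":1,"translation":[-207,-208,100],"turn":0},{"hand":1,"translation":[-207,-208,100],"turn":0}], "newtons": 30}}

```text
time_s: 1.4
tool_pos: [0.4426, -0.2066, 0.1149]
eef_rot: [0.707, 0.708, 0.0, 0.0]
contact_force: [0.7, -0.4, -0.5]
finger_gap: 0.0951
gripper_force: 0.0
```

```bash
python3 - <<'E'
from h import *
W=world(snap("wrist","w1"));print(fit(W,(.442,-.207),.045,.016)); print(robot.read_state()["tool_pos"])
E
```

```text
{'n': 2253, 'z': 16.2, 'circ': [443.4, -207.4, 59.7], 'rect': [443.2, -207.2, 58.8, 58.5, 43.0]}
[ 0.44246353 -0.20663979  0.11485847]
```

View pics/w1.png

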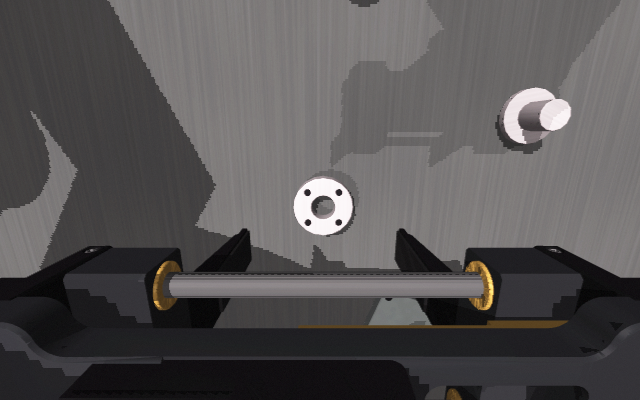

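The flange sits at (323,207), centred between the fingers. The measured centre is (443,-207) with a 60 mm diameter. Now I'll grasp and lift.

>>> {"method": "carry_out", "body": {"plan": [{"hand":1,"translation":[0,1,60],"turn":0},{"hand":1,"translation":[0,1,95],"turn":0},{"hand":1,"translation":[0,1,112],"turn":0},{"hand":1,"translation":[0,1,112],"turn":0},{"hand":-1,"translation":[0,1,112],"turn":0},{"hand":-1,"translation":[0,1,112],"turn":0},{"hand":-1,"translation":[0,1,112],"turn":0},{"hand":-1,"translation":[0,1,112],"turn":0},{"hand":-1,"translation":[0,1,112],"turn":0},{"hand":-1,"translation":[0,1,112],"turn":0},{"hand":-1,"translation":[0,1,80],"turn":0},{"hand":-1,"translation":[0,1,30],"turn":0},{"hand":-1,"translation":[0,1,0],"turn":0}], "newtons": 40}}

```text
time_s: 3.08
tool_pos: [0.4433, -0.2072, 0.1163]
eef_rot: [0.707, 0.707, 0.0, 0.001]
contact_force: [0.9, -0.4, -2.2]
finger_gap: 0.0579
gripper_force: 40.0
```

>>> {"method": "carry_out", "body": {"plan": [{"hand":-1,"translation":[62,35,0],"turn":0},{"hand":-1,"translation":[346,193,0],"turn":0},{"hand":-1,"translation":[346,193,0],"turn":0},{"hand":-1,"translation":[346,193,0],"turn":0},{"hand":-1,"translation":[346,193,0],"turn":0},{"hand":-1,"translation":[346,193,0],"turn":0},{"hand":-1,"translation":[346,193,30],"turn":0},{"hand":-1,"translation":[346,193,30],"turn":0},{"hand":-1,"translation":[346,193,30],"turn":0},{"hand":-1,"translation":[346,193,30],"turn":0},{"hand":-1,"translation":[346,193,30],"turn":0}]}}

```text
time_s: 4.45
tool_pos: [0.6364, 0.1381, 0.0859]
eef_rot: [0.708, 0.707, 0.001, 0.001]
contact_force: [-0.6, 0.2, -1.8]
finger_gap: 0.0579
gripper_force: 40.0
```

```bash
python3 - <<'E'
from h import *
s=robot.read_state();t=s["tool_pos"];print(t)
W=world(snap("wrist","w2"));print(fit(W,(.6355,.138),.06,.015)); print("fl",fit(W,(.636,.138),.045,t[2]+.013,.005))
W=world(snap("side","s2"));print("side jig",fit(W,(.6355,.138),.06,.015)); print("fl",fit(W,(.636,.138),.045,t[2]+.013,.005))
W=world(snap("scene","c2"));print("fl",fit(W,(.636,.138),.045,t[2]+.013,.005))
E
```

```text
[0.63641148 0.1381045  0.08588346]
{'n': 5263, 'z': 15.3, 'circ': [636.7, 139.1, 95.9], 'rect': [636.0, 142.4, 92.1, 89.5, 39.2]}
fl {'n': 4466, 'z': 99.1, 'circ': [636.9, 149.6, 71.6], 'rect': [637.2, 146.4, 71.4, 42.3, 3.7]}
side jig {'n': 473, 'z': 15.0, 'circ': [635.0, 138.5, 99.1], 'rect': [634.0, 135.5, 91.6, 93.8, 58.4]}
fl {'n': 204, 'z': 98.9, 'circ': [634.5, 136.2, 73.6], 'rect': [634.0, 135.7, 69.1, 56.9, 29.1]}
fl {'n': 129, 'z': 97.7, 'circ': [633.8, 139.9, 76.1], 'rect': [634.8, 143.7, 68.4, 50.1, 18.4]}
```

View pics/w2.png

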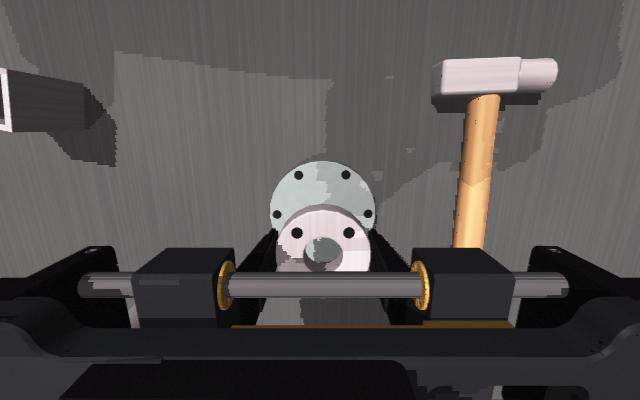

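The flange is held at (322,240) over the jig and centred to within 1 mm. The hammer is clear, with its handle at x≈470. Lowering in stages.

>>> {"method": "carry_out", "body": {"plan": [{"hand":-1,"translation":[1,0,25],"turn":0},{"hand":-1,"translation":[1,0,40],"turn":0},{"hand":-1,"translation":[1,0,50],"turn":0},{"hand":-1,"translation":[1,0,58],"turn":0},{"hand":-1,"translation":[1,0,63],"turn":0},{"hand":-1,"translation":[1,0,66],"turn":0},{"hand":-1,"translation":[1,0,66],"turn":0}]}}

```text
time_s: 5.48
tool_pos: [0.6361, 0.14, 0.0187]
eef_rot: [0.707, 0.707, 0.0, 0.0]
contact_force: [0.5, 0.2, -2.6]
finger_gap: 0.0582
gripper_force: 40.0
```

>>> {"method": "carry_out", "body": {"plan": [{"hand":-1,"translation":[0,0,1],"turn":0},{"hand":1,"translation":[0,0,1],"turn":0},{"hand":1,"translation":[0,0,1],"turn":0},{"hand":1,"translation":[0,0,1],"turn":0},{"hand":1,"translation":[0,0,1],"turn":0},{"hand":1,"translation":[0,0,-40],"turn":0},{"hand":1,"translation":[0,0,-96],"turn":0},{"hand":1,"translation":[235,-90,-96],"turn":11},{"hand":1,"translation":[235,-90,-96],"turn":11},{"hand":1,"translation":[235,-90,-96],"turn":11},{"hand":1,"translation":[235,-90,-96],"turn":11},{"hand":1,"translation":[235,-90,-96],"turn":11},{"hand":1,"translation":[235,-90,-96],"turn":11},{"hand":1,"translation":[235,-90,-96],"turn":11},{"hand":1,"translation":[235,-90,-96],"turn":11}]}}

```text
time_s: 7.35
tool_pos: [0.5467, 0.3736, 0.1146]
eef_rot: [0.772, 0.635, -0.0, 0.0]
contact_force: [0.9, -0.4, 0.3]
finger_gap: 0.0951
gripper_force: 0.0
```

```bash
cat >> h.py <<'E'
def pose():
    from scipy.spatial.transform import Rotation as R
    s=robot.read_state();y=R.from_quat(s["eef_rot"]).as_matrix()[:,1];return s["tool_pos"].round(4),round(float(np.degrees(np.arctan2(y[1],y[0]))),1)
E
python3 - <<'E'
from h import *
print(pose())
W=world(snap("wrist","w3"));print(fit(W,(.545,.374),.045,.014))
W=world(snap("side","s3"));print("flange",fit(W,(.636,.139),.04,.031))
E
```

```text
(array([0.5467, 0.3736, 0.1146]), -11.1)
{'n': 2574, 'z': 14.2, 'circ': [547.8, 375.3, 77.8], 'rect': [547.7, 375.3, 55.6, 56.1, 78.7]}
flange {'n': 188, 'z': 31.3, 'circ': [634.9, 139.5, 62.6], 'rect': [635.4, 137.9, 58.9, 58.3, 18.6]}
```

The flange is seated: its top reads 31.3 mm and its centre is right. The plate measures (547.7,375.3) at 78.7° and the tool matches it.

>>> {"method": "carry_out", "body": {"plan": [{"hand":1,"translation":[2,1,60],"turn":0},{"hand":1,"translation":[2,1,95],"turn":0},{"hand":1,"translation":[2,1,112],"turn":0},{"hand":1,"translation":[2,1,112],"turn":0},{"hand":-1,"translation":[2,1,112],"turn":0},{"hand":-1,"translation":[2,1,112],"turn":0},{"hand":-1,"translation":[2,1,112],"turn":0},{"hand":-1,"translation":[2,1,112],"turn":0},{"hand":-1,"translation":[2,1,112],"turn":0},{"hand":-1,"translation":[2,1,112],"turn":0},{"hand":-1,"translation":[2,1,80],"turn":0},{"hand":-1,"translation":[2,1,30],"turn":0},{"hand":-1,"translation":[2,1,0],"turn":0}]}}

```text
time_s: 9.07
tool_pos: [0.5477, 0.377, 0.1165]
eef_rot: [0.772, 0.636, 0.001, 0.0]
contact_force: [0.7, 0.1, -4.1]
finger_gap: 0.056
gripper_force: 40.0
```

>>> {"method": "carry_out", "body": {"plan": [{"hand":-1,"translation":[-40,7,0],"turn":0},{"hand":-1,"translation":[-721,131,0],"turn":9},{"hand":-1,"translation":[-721,131,0],"turn":9},{"hand":-1,"translation":[-721,131,0],"turn":9},{"hand":-1,"translation":[-721,131,0],"turn":9},{"hand":-1,"translation":[-721,131,0],"turn":9},{"hand":-1,"translation":[-721,131,0],"turn":9},{"hand":-1,"translation":[-721,131,0],"turn":9},{"hand":-1,"translation":[-721,131,0],"turn":9},{"hand":-1,"translation":[-721,131,0],"turn":9},{"hand":-1,"translation":[-721,131,0],"turn":9},{"hand":-1,"translation":[-721,131,0],"turn":9},{"hand":-1,"translation":[-721,131,0],"turn":9},{"hand":-1,"translation":[-721,131,10],"turn":9},{"hand":-1,"translation":[-721,131,20],"turn":9},{"hand":-1,"translation":[-721,131,30],"turn":9},{"hand":-1,"translation":[-721,131,30],"turn":9},{"hand":-1,"translation":[-721,131,30],"turn":9}]}}

```text
time_s: 11.32
tool_pos: [0.5386, -0.3556, 0.0848]
eef_rot: [0.819, 0.574, 0.0, 0.0]
contact_force: [0.8, -0.4, -2.9]
finger_gap: 0.0556
gripper_force: 40.0
```

```bash
python3 - <<'E'
from h import *
p=pose();print(p);t=p[0]
W=world(snap("wrist","w4"));print(fit(W,(.537,-.3575),.07,.015)); print("pl",fit(W,t,.045,t[2]+.011,.005))
E
```

```text
(array([ 0.5386, -0.3556,  0.0848]), -20.0)
{'n': 4921, 'z': 15.2, 'circ': [541.6, -348.6, 111.4], 'rect': [538.2, -358.4, 90.3, 90.2, 70.1]}
pl {'n': 4676, 'z': 96.2, 'circ': [541.7, -348.3, 68.7], 'rect': [541.0, -350.0, 40.7, 68.0, 69.8]}
```

View pics/w4.png

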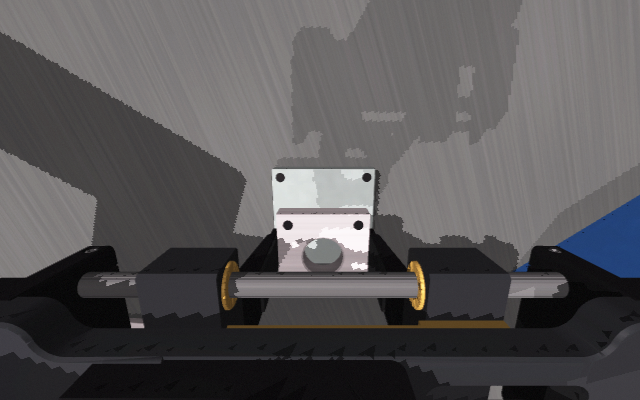

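The plate is held square over the jig. Its edge at row 213 runs parallel to the jig's edge at row 169. The jig centre measures (538.2,-358.4), so I'll shift about 2 mm and lower.

>>> {"method": "carry_out", "body": {"plan": [{"hand":-1,"translation":[-2,0,25],"turn":0},{"hand":-1,"translation":[-2,0,40],"turn":0},{"hand":-1,"translation":[-2,0,50],"turn":0},{"hand":-1,"translation":[-2,0,58],"turn":0},{"hand":-1,"translation":[-2,0,63],"turn":0},{"hand":-1,"translation":[-2,0,67],"turn":0},{"hand":-1,"translation":[-2,0,67],"turn":0}]}}

```text
time_s: 12.25
tool_pos: [0.538, -0.3581, 0.018]
eef_rot: [0.819, 0.574, 0.0, 0.0]
contact_force: [0.6, 0.7, -2.8]
finger_gap: 0.0555
gripper_force: 40.0
```

>>> {"method": "carry_out", "body": {"plan": [{"hand":1,"translation":[0,0,0],"turn":0},{"hand":1,"translation":[0,0,0],"turn":0},{"hand":1,"translation":[0,0,0],"turn":0},{"hand":1,"translation":[0,0,0],"turn":0},{"hand":1,"translation":[0,0,-40],"turn":0},{"hand":1,"translation":[0,0,-97],"turn":0},{"hand":1,"translation":[332,-207,-97],"turn":-20},{"hand":1,"translation":[332,-207,-97],"turn":-20},{"hand":1,"translation":[332,-207,-97],"turn":-20},{"hand":1,"translation":[332,-207,-97],"turn":-20},{"hand":1,"translation":[332,-207,-97],"turn":-20},{"hand":1,"translation":[332,-207,-97],"turn":-20},{"hand":1,"translation":[332,-207,-97],"turn":-20},{"hand":1,"translation":[332,-207,-97],"turn":-20},{"hand":1,"translation":[332,-207,-97],"turn":-20},{"hand":1,"translation":[332,-207,-97],"turn":-20},{"hand":1,"translation":[332,-207,-97],"turn":-20}]}}

```text
time_s: 14.38
tool_pos: [0.4569, 0.0239, 0.1146]
eef_rot: [0.708, 0.706, -0.0, -0.0]
contact_force: [-0.3, 0.4, -1.1]
finger_gap: 0.0948
gripper_force: 0.0
```

```bash
python3 - <<'E'
from h import *
print(pose())
W=world(snap("wrist","w5"));print(fit(W,(.457,.0245),.035,.06))
W=world(snap("side","s5"));print("flange",fit(W,(.636,.139),.04,.031),"plate",fit(W,(.538,-.358),.045,.029),"jigsq",fit(W,(.538,-.358),.08,.015))
E
```

```text
(array([0.4569, 0.0239, 0.1146]), -0.1)
{'n': 812, 'z': 59.9, 'circ': [458.2, 24.6, 41.7], 'rect': [458.0, 24.6, 41.0, 40.8, 31.2]}
flange {'n': 120, 'z': 31.0, 'circ': [635.9, 135.9, 61.7], 'rect': [640.5, 131.1, 61.5, 40.5, 44.6]} plate {'n': 467, 'z': 28.9, 'circ': [537.0, -359.8, 79.3], 'rect': [536.3, -359.3, 57.8, 57.0, 69.3]} jigsq {'n': 739, 'z': 15.0, 'circ': [536.2, -358.7, 124.6], 'rect': [536.9, -358.1, 91.4, 90.7, 70.3]}
```

The plate is seated too, with its top at 28.9 mm and an angle of 69.3° against the jig's 70°. Now the pipe: grasp and carry.

>>> {"method": "carry_out", "body": {"plan": [{"hand":1,"translation":[1,1,50],"turn":0},{"hand":1,"translation":[1,1,93],"turn":0},{"hand":1,"translation":[1,1,93],"turn":0},{"hand":-1,"translation":[1,1,93],"turn":0},{"hand":-1,"translation":[1,1,93],"turn":0},{"hand":-1,"translation":[1,1,93],"turn":0},{"hand":-1,"translation":[1,1,93],"turn":0},{"hand":-1,"translation":[1,1,93],"turn":0},{"hand":-1,"translation":[1,1,93],"turn":0},{"hand":-1,"translation":[1,1,93],"turn":0},{"hand":-1,"translation":[1,1,60],"turn":0},{"hand":-1,"translation":[1,1,8],"turn":0},{"hand":-1,"translation":[115,179,8],"turn":0},{"hand":-1,"translation":[115,179,8],"turn":0},{"hand":-1,"translation":[115,179,8],"turn":0},{"hand":-1,"translation":[115,179,8],"turn":0},{"hand":-1,"translation":[115,179,8],"turn":0},{"hand":-1,"translation":[115,179,8],"turn":0},{"hand":-1,"translation":[115,179,8],"turn":0}]}}

```text
time_s: 16.85
tool_pos: [0.6346, 0.1392, 0.1062]
eef_rot: [0.707, 0.707, -0.0, -0.0]
contact_force: [0.7, -0.6, -3.0]
finger_gap: 0.0419
gripper_force: 40.0
```

```bash
python3 - <<'E'
from h import *
p=pose();print(p);t=p[0]
W=world(snap("wrist","w6"));print("jig",fit(W,(.636,.139),.06,.015)); print("flange",fit(W,(.636,.139),.04,.031));print("pipe",fit(W,t,.035,t[2]+.038,.004))
W=world(snap("side","s6"));print("pipe",fit(W,t,.035,t[2]+.038,.004))
E
```

```text
(array([0.6346, 0.1392, 0.1062]), -0.0)
jig {'n': 3265, 'z': 15.3, 'circ': [636.8, 139.1, 96.0], 'rect': [637.3, 140.4, 92.9, 95.0, 59.9]}
flange {'n': 1695, 'z': 31.2, 'circ': [636.7, 139.8, 59.5], 'rect': [637.7, 147.3, 44.1, 58.8, 85.3]}
pipe {'n': 1897, 'z': 144.3, 'circ': [635.4, 147.0, 61.8], 'rect': [638.4, 138.2, 59.5, 41.9, 12.5]}
pipe {'n': 72, 'z': 144.3, 'circ': [632.9, 139.0, 61.9], 'rect': [632.6, 134.0, 59.3, 37.4, 4.8]}
```

View pics/w6.png

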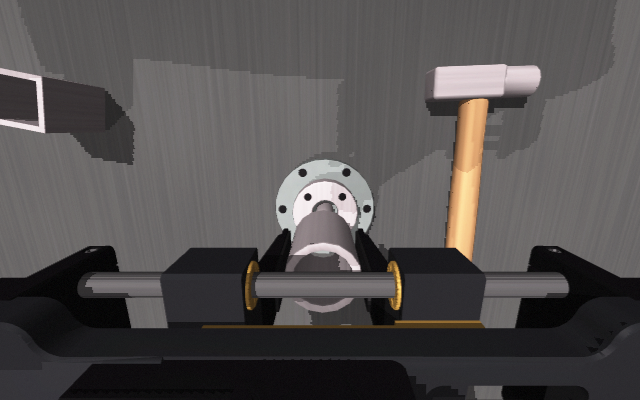

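The pipe is gripped and nearly concentric with the seated flange at (324,207). Lowering with +1 mm in x.

>>> {"method": "carry_out", "body": {"plan": [{"hand":-1,"translation":[0,1,25],"turn":0},{"hand":-1,"translation":[0,1,40],"turn":0},{"hand":-1,"translation":[0,1,48],"turn":0},{"hand":-1,"translation":[0,1,51],"turn":0},{"hand":-1,"translation":[0,1,53],"turn":0},{"hand":-1,"translation":[0,1,53],"turn":0},{"hand":-1,"translation":[0,1,54],"turn":0},{"hand":-1,"translation":[0,1,54],"turn":0}]}}

```text
time_s: 17.95
tool_pos: [0.6368, 0.1399, 0.0529]
eef_rot: [0.707, 0.707, 0.0, 0.0]
contact_force: [-0.4, -1.0, -3.2]
finger_gap: 0.0418
gripper_force: 40.0
```

>>> {"method": "carry_out", "body": {"plan": [{"hand":1,"translation":[0,0,0],"turn":0},{"hand":1,"translation":[0,0,0],"turn":0},{"hand":1,"translation":[0,0,0],"turn":0},{"hand":1,"translation":[0,0,0],"turn":0},{"hand":1,"translation":[0,0,0],"turn":0},{"hand":1,"translation":[0,0,-40],"turn":0},{"hand":1,"translation":[0,0,-72],"turn":0},{"hand":1,"translation":[95,-227,-72],"turn":10},{"hand":1,"translation":[95,-227,-72],"turn":10},{"hand":1,"translation":[95,-227,-72],"turn":10},{"hand":1,"translation":[95,-227,-72],"turn":10},{"hand":1,"translation":[95,-227,-72],"turn":10},{"hand":1,"translation":[95,-227,-72],"turn":10},{"hand":1,"translation":[95,-227,-72],"turn":10},{"hand":1,"translation":[95,-227,-72],"turn":10}]}}

```text
time_s: 19.82
tool_pos: [0.4107, 0.2345, 0.1247]
eef_rot: [0.766, 0.642, -0.0, 0.0]
contact_force: [0.4, 0.3, 0.3]
finger_gap: 0.0952
gripper_force: 0.0
```

```bash
python3 - <<'E'
from h import *
print(pose())
W=world(snap("wrist","w7"));print(fit(W,(.4095,.234),.04,.06))
W=world(snap("side","s7"));print("pipe",fit(W,(.636,.139),.035,.091),"flange",fit(W,(.636,.139),.04,.031))
W=world(snap("scene","c7"));print("pipe",fit(W,(.636,.139),.035,.091),"jig",fit(W,(.636,.139),.06,.015))
E
```

```text
(array([0.4107, 0.2345, 0.1247]), -10.1)
{'n': 846, 'z': 60.1, 'circ': [410.8, 235.1, 55.8], 'rect': [411.1, 234.7, 40.8, 39.7, 78.9]}
pipe {'n': 61, 'z': 90.6, 'circ': [634.5, 137.7, 43.5], 'rect': [635.4, 136.6, 42.6, 38.8, 59.1]} flange {'n': 96, 'z': 31.0, 'circ': [634.2, 138.3, 60.7], 'rect': [632.1, 133.8, 48.1, 57.3, 51.5]}
pipe {'n': 45, 'z': 89.8, 'circ': [634.0, 140.0, 44.4], 'rect': [634.9, 139.3, 40.4, 40.4, 71.4]} jig {'n': 222, 'z': 14.5, 'circ': [634.7, 139.9, 98.8], 'rect': [638.0, 143.3, 89.1, 93.3, 43.7]}
```

The pipe is seated, with its top at 90.6 mm and concentric with the jig. The tube is at (411,234.8), 78.9°. Grasping and carrying.

>>> {"method": "carry_out", "body": {"plan": [{"hand":1,"translation":[0,0,60],"turn":1},{"hand":1,"translation":[0,0,103],"turn":1},{"hand":1,"translation":[0,0,103],"turn":1},{"hand":-1,"translation":[0,0,103],"turn":1},{"hand":-1,"translation":[0,0,103],"turn":1},{"hand":-1,"translation":[0,0,103],"turn":1},{"hand":-1,"translation":[0,0,103],"turn":1},{"hand":-1,"translation":[0,0,103],"turn":1},{"hand":-1,"translation":[0,0,103],"turn":1},{"hand":-1,"translation":[0,0,103],"turn":1},{"hand":-1,"translation":[0,0,70],"turn":1},{"hand":-1,"translation":[0,0,18],"turn":1},{"hand":-1,"translation":[0,0,18],"turn":1}]}}

```text
time_s: 21.6
tool_pos: [0.4126, 0.2362, 0.1109]
eef_rot: [0.772, 0.636, 0.004, 0.001]
contact_force: [0.4, 0.1, -2.6]
finger_gap: 0.0398
gripper_force: 40.0
```

>>> {"method": "carry_out", "body": {"plan": [{"hand":-1,"translation":[-40,16,0],"turn":0},{"hand":-1,"translation":[-562,229,0],"turn":9},{"hand":-1,"translation":[-562,229,0],"turn":9},{"hand":-1,"translation":[-562,229,0],"turn":9},{"hand":-1,"translation":[-562,229,0],"turn":9},{"hand":-1,"translation":[-562,229,0],"turn":9},{"hand":-1,"translation":[-562,229,0],"turn":9},{"hand":-1,"translation":[-562,229,0],"turn":9},{"hand":-1,"translation":[-562,229,0],"turn":9},{"hand":-1,"translation":[-562,229,0],"turn":9},{"hand":-1,"translation":[-562,229,0],"turn":9},{"hand":-1,"translation":[-562,229,0],"turn":9},{"hand":-1,"translation":[-562,229,0],"turn":9},{"hand":-1,"translation":[-562,229,0],"turn":9},{"hand":-1,"translation":[-562,229,0],"turn":9}]}}

```text
time_s: 23.48
tool_pos: [0.5274, -0.3597, 0.1069]
eef_rot: [0.819, 0.574, 0.0, 0.0]
contact_force: [0.3, -0.7, -2.9]
finger_gap: 0.04
gripper_force: 40.0
```

```bash
python3 - <<'E'
from h import *
p=pose();print(p);t=p[0]
W=world(snap("wrist","w8"));print("jig",fit(W,(.538,-.358),.07,.015)); print("plate",fit(W,(.538,-.358),.045,.029));print("tube",fit(W,t,.035,t[2]+.038,.003))
E
```

```text
(array([ 0.5274, -0.3597,  0.1069]), -19.9)
jig {'n': 3611, 'z': 15.2, 'circ': [538.7, -357.9, 124.5], 'rect': [538.5, -357.7, 88.4, 90.1, 69.9]}
plate {'n': 1780, 'z': 29.2, 'circ': [539.0, -355.6, 72.7], 'rect': [539.0, -355.5, 47.6, 56.1, 69.7]}
tube {'n': 2160, 'z': 145.3, 'circ': [528.9, -356.3, 61.5], 'rect': [527.5, -359.7, 41.3, 58.7, 69.3]}
```

View pics/w8.png

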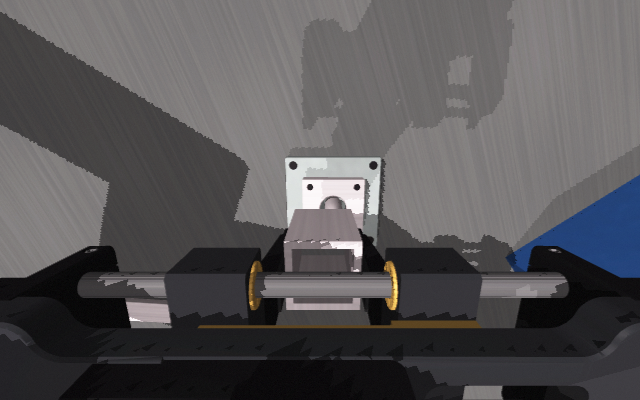

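The tube is held square but sits 11 mm off (tube at x≈323, plate at x≈334) because I used the pre-turn axes. Correcting first, then lowering.

>>> {"method": "carry_out", "body": {"plan": [{"hand":-1,"translation":[5,9.5,0],"turn":0},{"hand":-1,"translation":[5,9.5,0],"turn":0},{"hand":-1,"translation":[5,9.5,25],"turn":0},{"hand":-1,"translation":[5,9.5,42],"turn":0},{"hand":-1,"translation":[5,9.5,50],"turn":0},{"hand":-1,"translation":[5,9.5,53],"turn":0},{"hand":-1,"translation":[5,9.5,55],"turn":0},{"hand":-1,"translation":[5,9.5,56],"turn":0},{"hand":-1,"translation":[5,9.5,56],"turn":0}]}}

```text
time_s: 24.65
tool_pos: [0.5381, -0.3592, 0.0511]
eef_rot: [0.819, 0.574, 0.0, 0.0]
contact_force: [0.2, 0.3, -3.8]
finger_gap: 0.0397
gripper_force: 40.0
```

>>> {"method": "carry_out", "body": {"plan": [{"hand":1,"translation":[0,0,0],"turn":0},{"hand":1,"translation":[0,0,0],"turn":0},{"hand":1,"translation":[0,0,0],"turn":0},{"hand":1,"translation":[0,0,0],"turn":0},{"hand":1,"translation":[0,0,0],"turn":0},{"hand":1,"translation":[0,0,-40],"turn":0},{"hand":1,"translation":[0,0,-74],"turn":0},{"hand":1,"translation":[257,8,-74],"turn":-20},{"hand":1,"translation":[257,8,-74],"turn":-20},{"hand":1,"translation":[257,8,-74],"turn":-20},{"hand":1,"translation":[257,8,-74],"turn":-20},{"hand":1,"translation":[257,8,-74],"turn":-20},{"hand":1,"translation":[257,8,-74],"turn":-20},{"hand":1,"translation":[257,8,-74],"turn":-20},{"hand":1,"translation":[257,8,-74],"turn":-20}]}}

```text
time_s: 26.52
tool_pos: [0.6329, -0.1218, 0.1246]
eef_rot: [0.708, 0.706, -0.0, -0.0]
contact_force: [0.8, 0.4, -0.9]
finger_gap: 0.095
gripper_force: 0.0
```

```bash
python3 - <<'E'
from h import *
print(pose())
W=world(snap("wrist","w9"));print("boss",fit(W,(.633,-.12),.03,.044),"disc",fit(W,(.633,-.12),.04,.016))
W=world(snap("side","s9"));print("tube",fit(W,(.538,-.358),.035,.089),"plate",fit(W,(.538,-.358),.045,.029),"jig",fit(W,(.538,-.358),.08,.015))
E
```

```text
(array([ 0.6329, -0.1218,  0.1246]), -0.1)
boss {'n': 573, 'z': 44.1, 'circ': [634.3, -120.0, 25.8], 'rect': [634.4, -119.8, 24.9, 24.7, 36.5]} disc {'n': 1079, 'z': 16.2, 'circ': [634.5, -120.1, 49.9], 'rect': [634.4, -119.6, 48.9, 48.7, 3.1]}
tube {'n': 134, 'z': 88.5, 'circ': [536.9, -359.0, 54.9], 'rect': [537.0, -359.6, 42.4, 41.0, 70.2]} plate {'n': 214, 'z': 28.9, 'circ': [535.6, -360.1, 75.5], 'rect': [536.1, -359.7, 56.7, 56.4, 70.0]} jig {'n': 591, 'z': 14.6, 'circ': [536.4, -358.9, 124.4], 'rect': [536.6, -358.8, 90.4, 90.7, 69.5]}
```

The square post is fully seated and aligned. The cap is at (634.4,-120). Grasping by the boss and carrying.

>>> {"method": "carry_out", "body": {"plan": [{"hand":1,"translation":[2,1,60],"turn":0},{"hand":1,"translation":[2,1,95],"turn":0},{"hand":1,"translation":[2,1,105],"turn":0},{"hand":1,"translation":[2,1,105],"turn":0},{"hand":-1,"translation":[2,1,105],"turn":0},{"hand":-1,"translation":[2,1,105],"turn":0},{"hand":-1,"translation":[2,1,105],"turn":0},{"hand":-1,"translation":[2,1,105],"turn":0},{"hand":-1,"translation":[2,1,105],"turn":0},{"hand":-1,"translation":[2,1,105],"turn":0},{"hand":-1,"translation":[2,1,105],"turn":0},{"hand":-1,"translation":[2,1,105],"turn":0},{"hand":-1,"translation":[2,1,60],"turn":0},{"hand":-1,"translation":[2,1,0],"turn":0},{"hand":-1,"translation":[2,1,-10],"turn":0},{"hand":-1,"translation":[2,1,-10],"turn":0}]}}

```text
time_s: 28.62
tool_pos: [0.6343, -0.1182, 0.1345]
eef_rot: [0.707, 0.707, 0.0, 0.0]
contact_force: [-0.2, 0.5, -3.3]
finger_gap: 0.0253
gripper_force: 40.0
```

>>> {"method": "carry_out", "body": {"plan": [{"hand":-1,"translation":[40,0,0],"turn":0},{"hand":-1,"translation":[260,3,0],"turn":0},{"hand":-1,"translation":[260,3,0],"turn":0},{"hand":-1,"translation":[260,3,0],"turn":0},{"hand":-1,"translation":[260,3,0],"turn":0},{"hand":-1,"translation":[260,3,0],"turn":0},{"hand":-1,"translation":[260,3,0],"turn":0},{"hand":-1,"translation":[260,3,0],"turn":0},{"hand":-1,"translation":[260,3,0],"turn":0}]}}

```text
time_s: 29.75
tool_pos: [0.6373, 0.1406, 0.1344]
eef_rot: [0.708, 0.707, -0.0, -0.0]
contact_force: [-0.7, -0.4, -2.2]
finger_gap: 0.025
gripper_force: 40.0
```

```bash
python3 - <<'E'
from h import *
p=pose();print(p);t=p[0]
W=world(snap("wrist","w10"));print("pipe",fit(W,(.637,.139),.035,.091)); print("disc",fit(W,t,.035,t[2]-.004,.003))
W=world(snap("side","s10"));print("pipe",fit(W,(.637,.139),.035,.091)); print("disc",fit(W,t,.035,t[2]-.004,.003), "boss",fit(W,t,.03,t[2]+.024,.003))
W=world(snap("scene","c10"));print("pipe",fit(W,(.637,.139),.035,.091)); print("disc",fit(W,t,.035,t[2]-.004,.003))
a=cv2.imread("pics/s10.png")[90:210,260:400];b=cv2.imread("pics/c10.png")[160:280,260:400]
cv2.imwrite("pics/v10.png",cv2.resize(np.hstack([a,b]),(800,343),interpolation=2))
E
```

```text
(array([0.6373, 0.1406, 0.1344]), -0.1)
pipe {'n': 276, 'z': 90.8, 'circ': [637.2, 146.8, 38.1], 'rect': [637.2, 153.0, 38.1, 12.6, 0.4]}
disc {'n': 1161, 'z': 131.0, 'circ': [637.6, 142.6, 48.3], 'rect': [638.0, 152.0, 22.9, 48.2, 87.1]}
pipe {'n': 55, 'z': 90.4, 'circ': [635.0, 136.7, 42.1], 'rect': [634.2, 134.8, 36.7, 38.9, 58.8]}
disc {'n': 76, 'z': 130.5, 'circ': [635.5, 137.5, 50.0], 'rect': [633.0, 131.2, 35.9, 46.9, 58.7]} boss {'n': 56, 'z': 158.8, 'circ': [635.2, 137.8, 43.3], 'rect': [634.2, 137.0, 39.7, 26.2, 9.5]}
pipe {'n': 45, 'z': 89.4, 'circ': [634.2, 138.7, 43.7], 'rect': [634.1, 140.5, 38.4, 38.7, 19.5]}
disc {'n': 62, 'z': 130.4, 'circ': [636.3, 141.5, 49.6], 'rect': [641.6, 146.4, 32.7, 47.1, 46.1]}
```

View pics/v10.png

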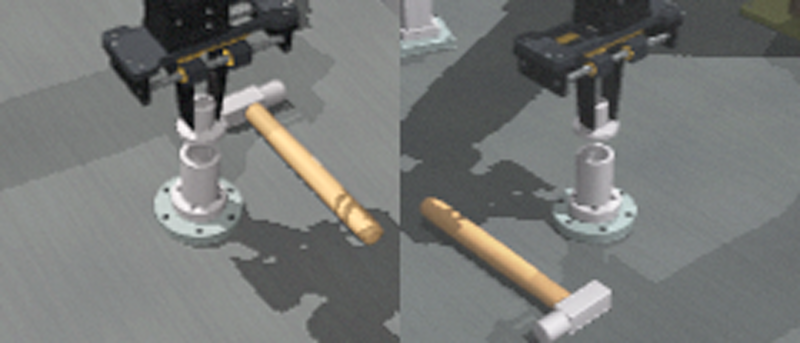

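Both views show the cap upright and concentric above the pipe to about 1 mm: cap at (203,130) and (597,130), pipe rim at (200,150) and (597,150). The hammer is untouched. Shifting −1,−1 mm and lowering.

>>> {"method": "carry_out", "body": {"plan": [{"hand":-1,"translation":[-1,-1,0],"turn":0},{"hand":-1,"translation":[-1,-1,15],"turn":0},{"hand":-1,"translation":[-1,-1,21],"turn":0},{"hand":-1,"translation":[-1,-1,24],"turn":0},{"hand":-1,"translation":[-1,-1,26],"turn":0},{"hand":-1,"translation":[-1,-1,28],"turn":0},{"hand":-1,"translation":[-1,-1,30],"turn":0},{"hand":-1,"translation":[-1,-1,31],"turn":0},{"hand":-1,"translation":[-1,-1,31],"turn":0}]}}

```text
time_s: 31.02
tool_pos: [0.6363, 0.1407, 0.1036]
eef_rot: [0.707, 0.707, -0.0, -0.0]
contact_force: [0.0, -0.7, -2.7]
finger_gap: 0.0252
gripper_force: 40.0
```

No resistance, so the spigot is in the bore. Releasing and retreating.

>>> {"method": "carry_out", "body": {"plan": [{"hand":-1,"translation":[0,0,1],"turn":0},{"hand":-1,"translation":[0,0,1],"turn":0},{"hand":1,"translation":[0,0,1],"turn":0},{"hand":1,"translation":[0,0,1],"turn":0},{"hand":1,"translation":[0,0,1],"turn":0},{"hand":1,"translation":[0,0,1],"turn":0},{"hand":1,"translation":[0,0,1],"turn":0},{"hand":1,"translation":[0,0,1],"turn":0},{"hand":1,"translation":[0,0,-40],"turn":0},{"hand":1,"translation":[0,0,-90],"turn":0},{"hand":1,"translation":[-130,0,-120],"turn":0},{"hand":1,"translation":[-130,0,-120],"turn":0},{"hand":1,"translation":[-130,0,-120],"turn":0},{"hand":1,"translation":[-130,0,-120],"turn":0}]}}

```text
time_s: 32.78
tool_pos: [0.6363, 0.0105, 0.2236]
eef_rot: [0.708, 0.707, 0.0, -0.0]
contact_force: [-0.1, 0.8, -0.1]
finger_gap: 0.0947
gripper_force: 0.0
```

```bash
python3 - <<'E'
from h import *
c=snap("side","s11");W=world(c);W2=world(snap("scene","c11"))
for X in(W,W2):
  print("cap disc",fit(X,(.636,.139),.04,.099),"boss",fit(X,(.636,.139),.03,.127),"flange",fit(X,(.636,.139),.04,.031),"tube",fit(X,(.537,-.358),.035,.089))
cv2.imwrite("pics/v11.png",np.hstack([cv2.imread("pics/s11.png")[90:400,170:470],cv2.imread("pics/c11.png")[90:400,220:520]]))
E
```

```text
cap disc {'n': 107, 'z': 99.2, 'circ': [635.2, 136.2, 51.3], 'rect': [633.1, 135.2, 45.3, 47.5, 64.1]} boss {'n': 44, 'z': 126.9, 'circ': [635.8, 138.9, 29.5], 'rect': [635.6, 138.0, 27.7, 20.5, 59.4]} flange {'n': 92, 'z': 31.2, 'circ': [635.0, 136.9, 59.8], 'rect': [632.7, 133.5, 47.4, 55.8, 59.1]} tube {'n': 134, 'z': 88.6, 'circ': [536.6, -359.0, 55.2], 'rect': [537.2, -359.0, 41.1, 40.3, 71.3]}
cap disc {'n': 83, 'z': 98.1, 'circ': [634.3, 139.8, 52.2], 'rect': [635.2, 141.2, 44.4, 48.1, 51.2]} boss {'n': 32, 'z': 125.7, 'circ': [635.1, 138.8, 26.0], 'rect': [634.7, 140.4, 21.7, 24.5, 76.1]} flange {'n': 80, 'z': 30.6, 'circ': [635.3, 141.2, 60.3], 'rect': [639.3, 146.9, 44.9, 55.9, 45.7]} tube {'n': 25, 'z': 88.2, 'circ': [535.9, -357.8, 55.7], 'rect': [536.1, -356.5, 41.9, 40.2, 69.2]}
```

View pics/v11.png

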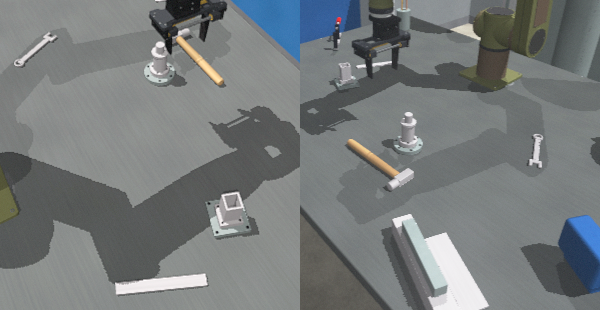

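Both posts stand complete: the round post at (160,65) and the square post at (230,210). The cap disc reads 99 mm and the tube top 88.6 mm, both as they should, and the arm is clear. Handing in.

```bash
python3 -c "
from workcell import robot
print(robot.close_job())"
```

```text
the job is handed in; nothing more can be done
None
```

Both posts are set up on their jigs and the job is handed in: camera checks showed every part seated, centred and let go, with the hammer, wrench and bar left in place, but no verdict was returned.

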